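# Move a test-tile carrier over the end stop to the notched rail

## Task

Take the test-tile carrier hanging on the plain rail by its grip block, lift it clear over the end stop and hang it on the neighbouring rail, the one with a notch in its top edge. Bearing lightly on that sprung rail, slide the carrier along it until its cross pin drops fully into the notch, then let go and leave it hanging there. Be gentle with the rails throughout, do not drop the carrier, and leave the cups and the brown bottle where they are.

Things in the scene. Friction and masses are not known exactly. Their poses are not given: they have to be found in the camera images.
- carrier: Tile carrier, 0.12-0.18 kg; x across the rail, y along it, z up. Its steel cross pin (10 mm diameter, 46 mm long in x) lies on the rail's top edge; origin: middle of the pin's UNDERSIDE. Two legs pass down beside the bar, 4 mm play each side, and hold two white tiles, 60 mm wide in y, 28 to 68 mm below the origin; the tiles do not pass beside the posts, so lift 85 mm to clear all.
- carrier_grip (a point): Point in the carrier's aluminium grip block, 40 mm above the carrier's origin. The block is 12 mm in y (along the rail), 26 mm in x, and stands 16 to 56 mm above the origin. Pinch it from above across its 12 mm, fingers closing along the rail; fingertips no lower than 18 mm above the origin clear the end stops.
- feed_rail: Plain rigid rail on a stand fixed to the bench; the carrier hangs on it. Origin: centre of the base's underside (base 70 x 190 x 8 mm). Bar along y, 200 mm long, 10 mm thick, 23 mm deep, top edge 140 mm above the origin; at both ends an upturned end stop, 8 mm long, rises 14 mm above the edge. Fork posts at y = -80 and +80 mm, 34 mm wide in x, reach to 8 mm below the edge.
- next_rail: Stand of the receiving rail, fixed left or right of the feed rail, roughly in line; made like it, with the same sizes. But its bar has a notch and is sprung (see point next_top), and is set lengthwise in the posts anywhere from -22 to +22 mm in y, end stops included. This differs each time, is NOT in the measured pose, and stays put in use. The carrier clears the posts within 38 mm of the middle.
- next_top (a point): Middle of the STAND, 140 mm above its origin, at the unloaded top edge; not the notch. Notch: at the bar's own middle, 13 mm wide in y, 8 mm deep, upright walls; so 0 to 22 mm from here, either way, to be felt for. The bar gives way downwards up to 12 mm: about 1 N to start, 0.5 N more per mm, then hard; lengthwise it is rigid. As the pin enters the notch the upward force drops.
- cup_02: Handleless white porcelain cup, 114 x 116 x 56 mm, nearest behind the rails on the right half; bystander. Origin: centre of its underside.
- bottle: Small brown bottle with black cap, 40 mm diameter, 74 mm tall, between robot and rails; bystander. Origin: centre of its underside.
Mind the look-alikes: they are no part of the job. Leave any orange look-alike of the feed_rail alone.

How it is judged:
By the outcome, as a careful person would: the job done as asked, in the order asked, and still so for the second after the job is handed in, with the robot touching nothing.
It also fails if it takes over 67 s, if anything falls off the work surface, if the arm or the gripper's body presses on something with over 40 N, if the wrist force passes 120 N, or if a joint passes its speed limit or range.

## Robot

A 6-joint arm with a two-finger parallel gripper is mounted at the origin on a cart in front of the work surface, level with it; the furniture and walls round the work are solid. World frame = base frame: x ahead of the robot, y to its left, z up, the work surface at z = 0. Lengths are in mm, angles in rad, forces in N, time in s.
With the tool pointing down it reaches from about 350 to 725 mm from the base axis. Payload 6 kg.
Tool frame: the origin (TCP) lies at the very end of the fingers, on their centre line; the grasp point (between the pads) lies 19 mm behind it (env.grasp_offset is the distance from the TCP to the grasp point, in mm); z points along the fingers, y is the line along which they close (so a half turn about z gives the same grasp; the last joint's range is limited). The gripper opens to 85 mm and grips with 20 to 120 N. Pads are 22 mm wide; open, the fingers measure 114 mm over their backs; the gripper's body (76 mm by 85 mm) begins 54 mm behind the grasp point. The pads swing forward as they close: fully open they stand 13 mm farther back than shut.
Start: joints at [1.621, 0.04, 0.085, 0, -1.615, -0.334], TCP at [167.977, 575.984, 231.261] pointing down, gripper open.
Joint ranges: [-2.56, 2.56], [-1.29, 2.01], [-1.08, 1.49], [-3.29, 1.98], [-2.81, -0.18], [-2.99, 2.99]. Speed limits (rad/s): [2.57, 2.57, 3.01, 3.14, 3.14, 3.14].

## Interface

Orientations are given as a unit quaternion [w, x, y, z].
In Python, from bench import env gives the robot as it stands.
- The arm moves only by the tool move_arm, never from a script. Its argument "deltas" is a list of rows, each a list of 6 numbers: the shift along the tool's x, y, z in cm, then the turn, a rotation vector about the tool's x, y, z in rad. A call has 1 to 5 rows; each row is the pose to reach, as a shift and turn from the pose commanded when the call began, along the tool's axes at that moment; what a row does not reach only later rows make up. A row lasts 1/10 s, in which the tool goes at most 50 mm and 8.59 degrees, less where a joint would pass 70% of its speed; a pose out of reach is approached as far as the arm can. A call with a gripper value outside its range is refused whole. "grip" is the gripper command: -1 is shut, 1 is fully open, values between are in proportion, set as the call begins (left out, the last holds). The fingers move at their own pace and stop on an object; "newtons" is the grip in N (left out, the last holds). Time passes only in rows, so rows that repeat a pose let the fingers close. It gives the time, the measured TCP pose, the force, the opening and the grip force at its end, in the units of the state.
- env.observe(): the state, without advancing time (a new reading comes with each control period).
- env.capture(name): name is "scene" or "top"; returns (picture, depth): 400x640x3 uint8, red, green, blue; 400x640 float32, mm along the optical axis (not along the pixel's ray), 0 where there is no reading.
- env.camera_params(name): a dict with "camera_matrix" (3x3 intrinsics, pixels), "R" (3x3) and "t" (3): a world point X has camera coordinates R X + t. Camera axes: x right, y down, z forward; pixel columns grow to the right and rows downward; lengths in mm; the calibration is good to about 2 mm. A picture is of the moment at which its call begins. camera_params takes no time and is no camera call.
- env.close_job(): hands the job in; it is judged then, once.
The state is a dict: "t": time; "q": joint angles; "qvel": joint speeds; "effort": joint torques, N m; "tool_pos": TCP position; "eef_rot": TCP orientation; "force": force on the tool from outside, world axes, zero at the start; "wrist_torque": the same for the moment, N m; "grip_width": finger opening in mm; "grip_force": force on a finger pad.
Only numpy, scipy, OpenCV 4.12 (cv2) and the standard library are available. Lean on these libraries where they do the work, as an engineer would, in place of code of your own. Each camera call takes 0.05 s, during which the arm holds its last target. There are 200 camera calls.

## Working session

There is one attempt and no reset: what is moved stays moved. The work goes in short steps, Python scripts to look and compute and a tool call to move; the robot and the scene stay as the last step left them, time stands still between calls to the robot, and variables do not carry over. Pictures are saved under pics/ and viewed, at most 10 in all, crops included, and the job is handed in when it is done.

Besides the shell and the picture viewer there is one more tool, called after "Request:" as name(argument=value, ...), one argument or row to a line, values as JSON. move_arm: Moves the arm, as the interface text tells. Its arguments: {"type":"object","properties":{"deltas":{"type":"array"},"grip":{"type":"number"},"newtons":{"type":"number"}},"required":["deltas"]}

```bash
mkdir -p pics; cat > h.py <<'E'
import numpy as np, cv2
from bench import env
def cap(n,f=None):
    p,d=env.capture(n)
    np.savez(f'{n}.npz',p=p,d=d)
    if f: cv2.imwrite(f'pics/{f}.png',p[:,:,::-1])
    return p,d
def cloud(n,d):
    c=env.camera_params(n);K=np.array(c['camera_matrix']);R=np.array(c['R']);t=np.array(c['t']).ravel()
    v,u=np.mgrid[:d.shape[0],:d.shape[1]]
    X=np.stack([(u-K[0,2])/K[0,0]*d,(v-K[1,2])/K[1,1]*d,d],-1)
    return (X-t)@R
E
python3 - <<'E'
from h import *
for n in('scene','top'):
    cap(n,n+'0'); c=env.camera_params(n); print(n,np.round(c['camera_matrix'],1).tolist(),np.round(-np.array(c['R']).T@np.array(c['t']).ravel()),np.round(c['R'],2).tolist())
print(env.observe())
E
```

```text
scene [[415.5, 0.0, 319.3], [0.0, 415.5, 198.8], [0.0, 0.0, 1.0]] [  12. -179. 1035.] [[0.22, -0.98, 0.0], [-0.82, -0.18, -0.54], [0.53, 0.12, -0.84]]
top [[480.1, 0.0, 309.6], [0.0, 480.1, 196.7], [0.0, 0.0, 1.0]] [ 507.  -59. 1126.] [[-0.03, -1.0, 0.0], [-1.0, 0.03, -0.08], [0.08, -0.01, -1.0]]
{'t': 0.1, 'q': array([ 1.62070706e+00,  4.07796672e-02,  8.38874885e-02, -4.02347624e-04,
       -1.61555495e+00, -3.33675537e-01]), 'qvel': array([ 0.0004922 , -0.00044851, -0.00026888,  0.00124346,  0.00193969,
        0.00106266]), 'effort': array([-6.28345748e-03, -3.69342792e+01,  3.48278332e+01,  6.95192143e+00,
       -4.61295727e-03,  1.12245221e-06]), 'tool_pos': array([167.84729053, 575.71275749, 230.35133727]), 'eef_rot': array([ 8.48574599e-04,  9.89952458e-01, -1.41398054e-01, -3.99575291e-05]), 'force': array([ 0.68226646,  0.13734047, -0.26787846]), 'wrist_torque': array([0.06719777, 0.01511339, 0.03423545]), 'grip_force': 0.0, 'grip_width': 85.40175770288445}
```

View pics/scene0.png

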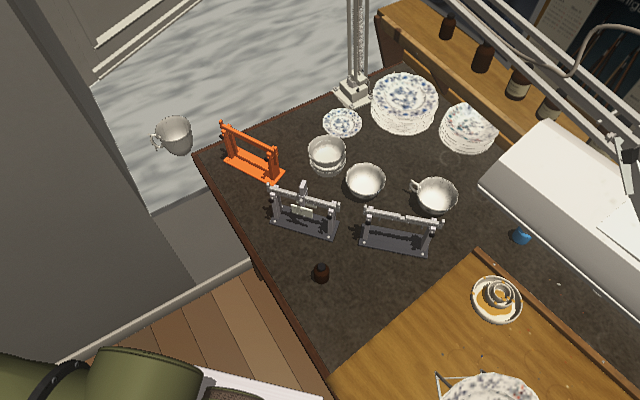

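View pics/top0.png

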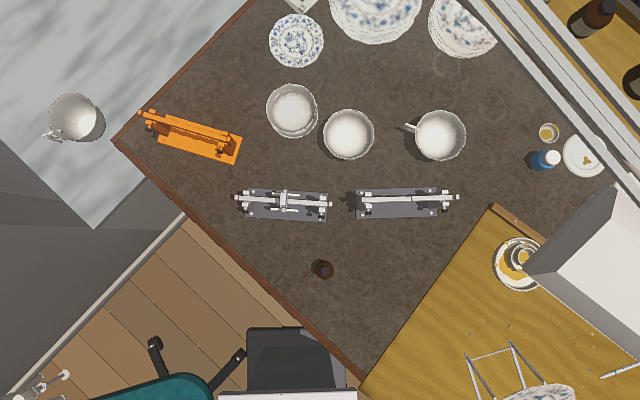

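The scene view shows the feed rail with the carrier at about (303,200), the notched rail at about (400,225) and the orange look-alike at (250,155). In the top view the feed rail is at (285,202), the next rail at (405,202), and the bottle at (322,269).

```bash
python3 - <<'E'
from h import *
for n,bx in(('top',((230,335,180,225),(340,465,180,225))),('scene',((255,350,175,245),(350,450,190,260)))):
    f=np.load(n+'.npz');p,d=f['p'],f['d'];X=cloud(n,d)
    for (a,b,c,e) in bx:
        P=X[c:e,a:b].reshape(-1,3);C=p[c:e,a:b].reshape(-1,3).astype(int)
        ok=d[c:e,a:b].ravel()>0
        P=P[ok];C=C[ok]
        print(n,a,'zmax',P[:,2].max())
        for lo,hi in((3,14),(120,135),(135,146),(146,162),(165,215)):
            m=(P[:,2]>lo)&(P[:,2]<hi);Q=P[m]
            if len(Q)<5: continue
            r=cv2.minAreaRect(Q[:,:2].astype(np.float32))
            print(lo,hi,len(Q),'min',Q.min(0).round(0),'max',Q.max(0).round(0),'med',np.median(Q,0).round(1),'rect',np.round(r[0],1),np.round(r[1],1),round(r[2],2))
s=np.load('scene.npz')['p'][165:265,245:455]; t=np.load('top.npz')['p'][175:230,225:470]
a=cv2.resize(s,None,fx=3.2,fy=3.2,interpolation=2);b=cv2.resize(t,(672,151*1),interpolation=2)
cv2.imwrite('pics/crop.png',np.vstack([a,b])[:,:,::-1])
E
```

```text
top 230 zmax 201.3268639057932
3 14 1785 min [ 531. -123.    3.] max [640. 122.  14.] med [572.6 -11.    8.2] rect [5.859e+02 1.000e-01] [244.1 103.4] 88.39
120 135 214 min [541. -96. 120.] max [604.  88. 135.] med [572.8   3.4 130.7] rect [573.4  -3.5] [184.6  46. ] 84.05
135 146 415 min [ 555. -108.  135.] max [599.  83. 146.] med [579.2 -13.  140.6] rect [579.4 -13.1] [191.4  36.4] 81.79
146 162 89 min [ 557. -107.  146.] max [602.  90. 161.] med [572.6 -11.4 152.5] rect [579.4  -8.8] [ 45.2 195. ] 4.68
165 215 96 min [566. -18. 166.] max [592.  -4. 201.] med [578.1 -12.  196.1] rect [579.1 -11.2] [11.9 26.1] 82.09
top 340 zmax 156.85005886778808
3 14 2197 min [ 523. -427.    3.] max [ 633. -134.   14.] med [ 571.2 -270.5    8.1] rect [ 577.9 -281.1] [291.6 103.5] 88.39
120 135 258 min [ 547. -352.  120.] max [ 594. -168.  135.] med [ 571.8 -267.3  130.9] rect [ 570.7 -259.7] [ 45.8 183.8] 0.57
135 146 432 min [ 561. -366.  135.] max [ 590. -167.  146.] med [ 576.7 -274.1  140.8] rect [ 573.4 -266.7] [ 25. 199.] 2.61
146 162 42 min [ 572. -366.  148.] max [ 582. -168.  157.] med [
[... 525 characters left out ...]
7 154.1] rect [576.8 -10.1] [ 47.3 195.6] 5.9
165 215 97 min [564. -18. 166.] max [590.  -5. 202.] med [571.8 -12.7 191.9] rect [576.6 -11.5] [11.7 26.2] 83.65
scene 350 zmax 159.37615708066176
3 14 3465 min [ 495. -419.    3.] max [ 764. -119.   14.] med [ 599.4 -272.4    6.8] rect [ 636.6 -276.7] [227.9 293. ] 12.55
120 135 314 min [ 544. -368.  120.] max [ 592. -169.  135.] med [ 570.6 -270.4  128.7] rect [ 568.4 -268.6] [ 46.8 198.4] 0.41
135 146 396 min [ 557. -367.  135.] max [ 591. -168.  146.] med [ 572.9 -268.5  141.6] rect [ 574.  -267.8] [199.4  33.6] 89.48
146 162 37 min [ 569. -367.  146.] max [ 579. -169.  159.] med [ 572.3 -349.6  155.2] rect [ 574.5 -267.8] [  9.7 198. ] 0.13
```

View pics/crop.png

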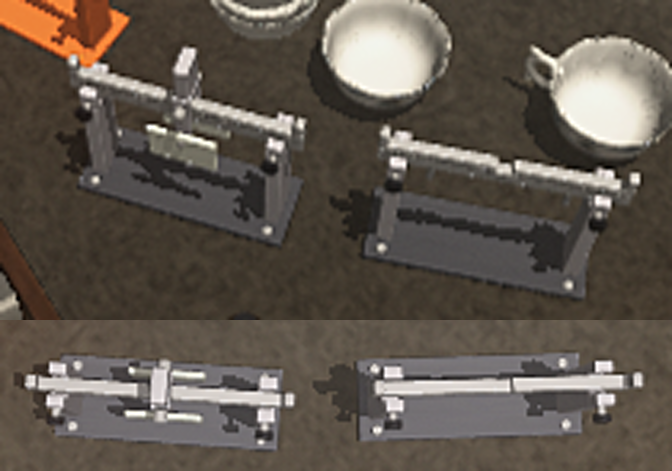

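The crop shows the carrier's grip block near the middle of the feed rail. The notch shows as a gap at crop (507,167), and the next rail's bar is set to the right of its stand's middle.

```bash
python3 - <<'E'
from h import *
for n in('top','scene'):
    f=np.load(n+'.npz');d=f['d'];X=cloud(n,d).reshape(-1,3);X=X[d.ravel()>0]
    for nm,y0,y1 in(('feed',-125,105),('next',-390,-140)):
        P=X[(X[:,1]>y0)&(X[:,1]<y1)&(abs(X[:,0]-575)<60)]
        # bar by end stops
        E=P[(P[:,2]>149)&(P[:,2]<162)]
        m=(y0+y1)/2; out=[]
        for s in(E[E[:,1]>m+60],E[E[:,1]<m-60]): out.append(s.mean(0)); print(n,nm,'stop',len(s),s.mean(0).round(1),s[:,:2].min(0).round(1),s[:,:2].max(0).round(1))
        v=out[0]-out[1]; print('yaw',round(-v[0]/v[1],4),'ctr',((out[0]+out[1])/2).round(1),'len',np.linalg.norm(v[:2]).round(1))
        S=P[(P[:,2]>137)&(P[:,2]<144)&(abs(P[:,1]-m)<60)]
        c=np.polyfit(S[:,1],S[:,0],1);print('line yaw',-c[0].round(4),'x@-12,-267',np.polyval(c,[-12,-267]).round(1),'z',np.median(S[:,2]).round(1))
        G=P[(P[:,2]>4)&(P[:,2]<12)&(abs(P[:,0]-572)<34)]
        if nm=='next':
            for y in range(-284,-250,2):
                b=P[(abs(P[:,1]-y)<1.2)&(P[:,2]>115)&(P[:,2]<146)]; print(y,len(b),b[:,2].max().round(1) if len(b) else 0,end='; ')
            print()
G=X
E
python3 - <<'E'
from bench import env
from scipy.spatial.transform import Rotation as R
q=env.observe()['eef_rot']; r=R.from_quat([q[1],q[2],q[3],q[0]]); print(r.as_matrix().round(4))
E
```

```text
top feed stop 20 [588.2  86.  153.7] [584.  82.] [592.3  89.5]
top feed stop 18 [ 570.1 -104.1  153.7] [ 566.3 -107.2] [ 574.6 -100.9]
yaw -0.0953 ctr [579.2  -9.1 153.7] len 191.0
line yaw -0.0987 x@-12,-267 [579.1 554. ] z 140.5
top next stop 20 [ 576.7 -171.3  154. ] [ 572.3 -174.7] [ 581.1 -168. ]
top next stop 20 [ 577.4 -362.5  154.4] [ 573.2 -365.9] [ 581.8 -359.2]
yaw 0.0036 ctr [ 577.  -266.9  154.2] len 191.2
line yaw 0.0072 x@-12,-267 [575.  576.9] z 140.7
-284 6 142.7; -282 8 143.2; -280 9 144.5; -278 6 143.0; -276 9 142.7; -274 9 143.1; -272 7 133.6; -270 6 133.5; -268 6 134.1; -266 6 132.9; -264 6 134.3; -262 3 137.9; -260 7 142.5; -258 7 142.7; -256 6 143.2; -254 7 143.9; -252 6 141.7; 
scene feed stop 16 [585.9  84.9 155.1] [580.6  82. ] [591.1  89.2]
scene feed stop 14 [ 567.5 -105.3  155.1] [ 562.9 -109.2] [ 573.9 -101.7]
yaw -0.0969 ctr [576.7 -10.2 155.1] len 191.1
line yaw -0.0994 x@-12,-267 [576.9 551.6] z 142.1
scene next stop 13 [ 573.5 -172.   156.2] [ 569.4 -175. ] [ 579.2 -168.8]
scene next stop 17 [ 573.7 -363.5  154.8] [ 570.2 -366.8] [ 578.5 -359.8]
yaw 0.0006 ctr [ 573.6 -267.8  155.5] len 191.5
line yaw -0.0047 x@-12,-267 [575.6 574.4] z 141.7
-284 8 144.9; -282 8 145.3; -280 8 144.9; -278 6 143.2; -276 7 143.3; -274 6 138.4; -272 6 136.4; -270 6 136.5; -268 5 136.4; -266 4 135.0; -264 5 135.0; -262 6 140.5; -260 7 143.3; -258 8 143.8; -256 9 145.4; -254 8 143.5; -252 7 142.2; 
[[ 9.6e-01 -2.8e-01 -3.0e-04]
 [-2.8e-01 -9.6e-01 -1.7e-03]
 [ 2.0e-04  1.7e-03 -1.0e+00]]
```

Request:
move_arm(
  deltas=[
    [2.5,2,-1,0,0,0],
    [6,4.8,-2,0,0,0],
    [9.7,7.8,-3,0,0,0],
    [13.4,10.8,-3,0,0,0],
    [17.1,13.8,-3,0,0,0],
  ],
  grip=1,
)

```text
t: 0.6
tool_pos: [294.1, 394.0, 261.3]
eef_rot: [-0.0, 0.99, -0.141, -0.0]
force: [1.1, 0.1, -0.7]
grip_width: 85.5
grip_force: 0.0
```

Request:
move_arm(
  deltas=[
    [3.7,3,0,0,0,0],
    [7.4,6,0,0,0,0],
    [11.1,9,0,0,0,0],
    [14.8,12,0,0,0,0],
    [18.5,15,0,0,0,0],
  ],
)

```text
t: 1.1
tool_pos: [429.6, 198.0, 261.2]
eef_rot: [-0.0, 0.99, -0.141, -0.0]
force: [1.1, 0.5, 0.3]
grip_width: 85.5
grip_force: 0.0
```

Request:
move_arm(
  deltas=[
    [3.7,3,0,0,0,0],
    [7.4,6,0,0,0,0],
    [11.1,9,0,0,0,-0.06],
    [14,11.3,0,0,0,-0.12],
    [16,12.9,0,0,0,-0.187],
  ],
)

```text
t: 1.6
tool_pos: [547.3, 28.9, 260.5]
eef_rot: [0.0, 0.999, -0.048, -0.001]
force: [0.4, -0.3, -0.9]
grip_width: 85.2
grip_force: 0.0
```

Request:
move_arm(
  deltas=[
    [1.8,1.9,0,0,0,0],
    [3.5,3.8,0,0,0,0],
    [3.5,3.8,2,0,0,0],
    [3.5,3.8,4,0,0,0],
    [3.5,3.8,4,0,0,0],
  ],
  grip=0,
  newtons=20,
)

```text
t: 2.1
tool_pos: [576.4, -10.2, 217.4]
eef_rot: [0.0, 0.999, -0.049, -0.003]
force: [0.3, 0.4, -0.6]
grip_width: 42.5
grip_force: 0.0
```

```bash
python3 - <<'E'
from h import *
p,d=cap('top');X=cloud('top',d)
o=env.observe();print(o['tool_pos'],o['eef_rot'],o['grip_width'],o['force'])
p2,_=cap('scene')
cv2.imwrite('pics/c1.png',np.hstack([cv2.resize(p[150:250,220:350],(390,300)),cv2.resize(p2[130:260,240:370],(390,390))[:300]])[:,:,::-1])
E
```

```text
[577.02140511 -10.24631329 219.69710598] [ 5.56747808e-04  9.98822744e-01 -4.84763089e-02 -1.69238011e-03] 42.81805006144086 [-0.45831621  1.05461942  0.89055817]
```

View pics/c1.png

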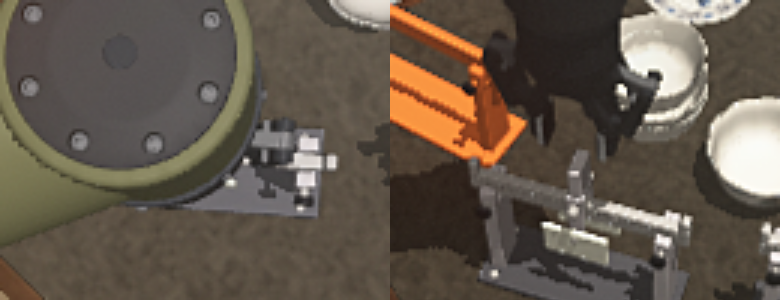

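The scene crop shows the fingers (crop 545,115 and 610,140) straddling the grip block (580,175), in line with the rail. I can go down.

Request:
move_arm(
  deltas=[
    [0.1,0.1,1.5,0,0,0],
    [0.1,0.1,3,0,0,0],
    [0.1,0.1,4.5,0,0,0],
    [0.1,0.1,5.3,0,0,0],
    [0.1,0.1,5.8,0,0,0],
  ],
)

```text
t: 2.7
tool_pos: [578.2, -11.2, 161.9]
eef_rot: [0.0, 0.999, -0.048, -0.001]
force: [-0.4, -0.5, 0.4]
grip_width: 42.8
grip_force: 0.0
```

Request:
move_arm(
  deltas=[
    [0,0,0,0,0,0],
    [0,0,0,0,0,0],
  ],
)

```text
t: 2.9
tool_pos: [578.9, -11.2, 163.9]
eef_rot: [0.0, 0.999, -0.048, 0.0]
force: [-0.3, 0.0, -0.0]
grip_width: 42.3
grip_force: 0.0
```

Request:
move_arm(
  deltas=[
    [0,0,0,0,0,0],
    [0,0,0,0,0,0],
    [0,0,0,0,0,0],
    [0,0,0,0,0,0],
    [0,0,0,0,0,0],
  ],
  grip=-1,
  newtons=20,
)

```text
t: 3.4
tool_pos: [578.9, -11.0, 163.9]
eef_rot: [-0.0, 0.999, -0.048, 0.001]
force: [-1.5, 1.3, 2.6]
grip_width: 11.5
grip_force: 26.8
```

Request:
move_arm(
  deltas=[
    [0,0,0,0,0,0],
    [0,0,0,0,0,0],
    [0,0,0,0,0,0],
  ],
  newtons=45,
)

```text
t: 3.7
tool_pos: [578.9, -11.0, 163.9]
eef_rot: [-0.0, 0.999, -0.048, 0.001]
force: [-2.1, 2.0, 4.9]
grip_width: 11.3
grip_force: 48.3
```

Request:
move_arm(
  deltas=[
    [0,0,-0.5,0,0,0],
    [0,0,-1.5,0,0,0],
    [0,0,-3,0,0,0],
    [0,0,-4.5,0,0,0],
    [0,0,-6,0,0,0],
  ],
)

```text
t: 4.2
tool_pos: [578.8, -11.2, 225.2]
eef_rot: [0.0, 0.999, -0.048, 0.0]
force: [0.1, -0.5, -1.2]
grip_width: 11.4
grip_force: 47.5
```

Request:
move_arm(
  deltas=[
    [0,0,-1.5,0,0,0],
    [0,0,-3,0,0,0],
    [0,0,-4.2,0,0,0],
    [0,0,-5,0,0,0],
    [0,0,-5,0,0,0],
  ],
)

```text
t: 4.7
tool_pos: [579.0, -11.1, 274.7]
eef_rot: [-0.0, 0.999, -0.048, 0.001]
force: [0.3, -1.1, -1.3]
grip_width: 11.5
grip_force: 47.5
```

```bash
python3 - <<'E'
from h import *
p,d=cap('scene');X=cloud('scene',d)
for i in range(3): cap('scene') if i<0 else None
o=env.observe();print(o['tool_pos'],o['eef_rot'],o['grip_width'],o['force'],o['wrist_torque'])
cv2.imwrite('pics/c2.png',cv2.resize(p[100:260,230:460],(690,480))[:,:,::-1])
P=X.reshape(-1,3);C=p.reshape(-1,3)
m=(P[:,2]>135)&(abs(P[:,0]-580)<45)&(P[:,2]<232)&(abs(P[:,1]+12)<40)&(C.min(1)>90)
Q=P[m];print(len(Q),Q.min(0),Q.max(0))
for z in range(150,235,8):
    s=Q[(Q[:,2]>=z)&(Q[:,2]<z+8)]
    if len(s): print(z,len(s),s.min(0).round(),s.max(0).round(),s.mean(0).round(1))
E
```

```text
[578.77074427 -10.98105515 273.55765892] [-1.20310149e-04  9.98829694e-01 -4.83651956e-02  1.87070526e-04] 11.433953416611542 [-0.65881067 -0.23223452 -1.80582159] [-0.0237674   0.02095429  0.00100774]
478 [554.77333781 -51.32973208 135.3903604 ] [599.23902847  26.69936977 231.38868488]
182 27 [557. -42. 185.] [595.  15. 190.] [573.3 -16.7 188.6]
190 67 [557. -42. 190.] [597.  19. 198.] [573.4 -12.9 194.1]
198 65 [555. -42. 198.] [596.  18. 206.] [571.  -13.8 202. ]
206 66 [556. -43. 206.] [596.  18. 214.] [573.1 -15.4 209.9]
214 69 [556. -43. 214.] [596.  18. 222.] [571.4 -12.1 218. ]
222 79 [556. -43. 222.] [599.  18. 229.] [571.9 -15.  224.5]
230 2 [564. -15. 231.] [565. -12. 231.] [564.3 -13.4 231.3]
```

View pics/c2.png

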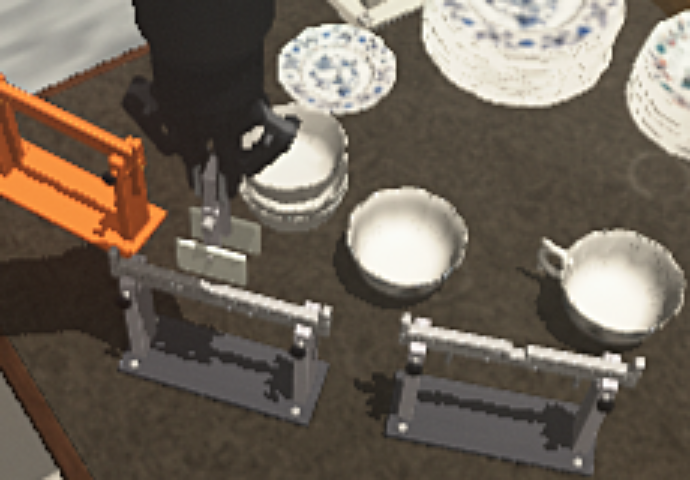

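The carrier is held upright above the feed rail: tiles at crop (215,255), below the fingers. The next rail is at (520,350) with its notch visible at (518,352).

Request:
move_arm(
  deltas=[
    [0.26,3,0,0,0,0],
    [0.65,7.5,0,0,0,0],
    [1.04,12,0,0,0,0],
    [1.43,16.5,0,0,0,0],
    [1.74,20,0,0,0,0],
  ],
)

```text
t: 5.25
tool_pos: [576.0, -214.0, 272.1]
eef_rot: [-0.0, 0.999, -0.049, -0.001]
force: [0.9, 0.5, -1.6]
grip_width: 11.3
grip_force: 47.5
```

Request:
move_arm(
  deltas=[
    [0.2,2.2,0,0,0,-0.05],
    [0.31,3.6,0,0,0,-0.099],
    [0.31,3.6,0,0,0,-0.099],
    [0.31,3.6,0,0,0,-0.099],
    [0.31,3.6,0,0,0,-0.099],
  ],
)

```text
t: 5.75
tool_pos: [576.3, -247.2, 272.9]
eef_rot: [-0.0, 1.0, 0.001, -0.0]
force: [0.2, 0.0, -2.2]
grip_width: 11.1
grip_force: 47.5
```

```bash
python3 - <<'E'
from h import *
p,d=cap('scene');X=cloud('scene',d)
T=[]
for i in range(4): cap('scene'); o=env.observe();T.append(np.r_[o['tool_pos'],o['force']])
print(np.mean(T,0).round(2),o['eef_rot'].round(4),o['wrist_torque'].round(3))
cv2.imwrite('pics/c3.png',cv2.resize(p[110:270,340:500],(600,600))[:,:,::-1])
P=X.reshape(-1,3);C=p.reshape(-1,3)
for nm,lo,hi in(('tile',184,216),('pin',244,260)):
    m=(P[:,2]>lo)&(P[:,2]<hi)&(abs(P[:,0]-576)<45)&(abs(P[:,1]+250)<40)&(C.min(1)>90)
    Q=P[m];print(nm,len(Q),Q.min(0).round(1),Q.max(0).round(1),np.median(Q,0).round(1))
    if nm=='tile':
        Q=Q[Q[:,0]<572];c=np.polyfit(Q[:,1],Q[:,0],1);print('front tile',len(Q),'yaw',-c[0].round(3),Q.mean(0).round(1))
E
```

```text
[ 5.7637e+02 -2.4729e+02  2.7343e+02  4.0000e-02 -1.7000e-01 -1.4300e+00] [0.0e+00 1.0e+00 1.5e-03 2.0e-04] [ 0.001  0.041 -0.024]
tile 298 [ 553.4 -276.8  184.8] [ 592.8 -217.7  216. ] [ 557.6 -244.9  200.5]
front tile 174 yaw 0.001 [ 556.7 -247.6  200.5]
pin 12 [ 552.6 -249.3  255. ] [ 562.6 -241.9  259.9] [ 556.4 -246.6  258.4]
```

View pics/c3.png

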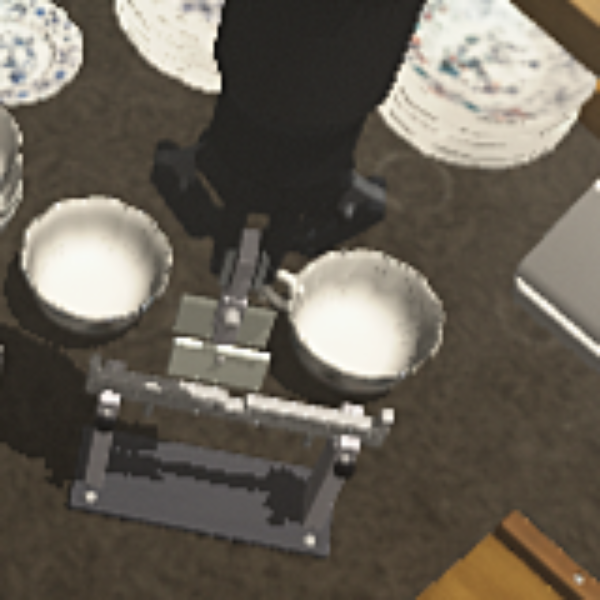

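The carrier hangs square (yaw 0.001) above the notched rail. The tiles are at crop (220,345) and the notch at (240,403), so the pin is about 20 mm to the left of the notch. Lowering.

Request:
move_arm(
  deltas=[
    [0,0,1,0,0,0],
    [0,0,2.5,0,0,0],
    [0,0,4,0,0,0],
    [0,0,5,0,0,0],
    [0,0,5.5,0,0,0],
  ],
)

```text
t: 6.5
tool_pos: [575.8, -247.8, 216.4]
eef_rot: [-0.0, 1.0, 0.001, -0.001]
force: [-0.3, 0.5, -0.8]
grip_width: 11.6
grip_force: 47.5
```

Request:
move_arm(
  deltas=[
    [0,0,1.2,0,0,0],
    [0,0,2.4,0,0,0],
    [0,0,3.5,0,0,0],
    [0,0,4.3,0,0,0],
    [0,0,4.7,0,0,0],
  ],
)

```text
t: 7.0
tool_pos: [575.9, -247.9, 170.0]
eef_rot: [-0.0, 1.0, 0.001, -0.001]
force: [0.2, 1.2, -0.1]
grip_width: 11.2
grip_force: 47.5
```

```bash
cat > rd.py <<'E'
from h import *
import sys
T=[]
for i in range(int(sys.argv[1]) if len(sys.argv)>1 else 4): env.capture('scene'); o=env.observe();T.append(np.r_[o['tool_pos'],o['force'],o['wrist_torque']])
print(o['t'],np.mean(T,0).round(2),np.array(T)[:,2:6].round(1).tolist(),o['grip_width'])
E
python3 - <<'E'
from h import *
p,d=cap('scene');X=cloud('scene',d)
cv2.imwrite('pics/c4.png',cv2.resize(p[150:270,340:460],(600,600))[:,:,::-1])
P=X.reshape(-1,3);C=p.reshape(-1,3)
for nm,lo,hi in(('pin',144,160),('bar',136,143)):
    m=(P[:,2]>lo)&(P[:,2]<hi)&(abs(P[:,0]-576)<45)&(abs(P[:,1]+250)<20)&(C.min(1)>70)
    Q=P[m];print(nm,len(Q),Q.min(0).round(1),Q.max(0).round(1),np.median(Q,0).round(1))
E
python3 rd.py
```

```text
pin 31 [ 551.8 -260.4  144.8] [ 577.6 -231.   159.3] [ 558.8 -246.3  155.1]
bar 19 [ 561.9 -267.6  136.1] [ 578.5 -230.7  143. ] [ 571.7 -241.2  141.5]
7.25 [ 5.7630e+02 -2.4807e+02  1.7150e+02 -2.5000e-01 -0.0000e+00 -1.1200e+00
 -3.0000e-02 -0.0000e+00 -1.0000e-02] [[170.6, -0.0, 0.5, -2.0], [171.4, -1.3, 0.1, -0.1], [171.9, 0.1, -0.6, -1.2], [172.1, 0.2, -0.0, -1.1]] 11.576205910877755
```

View pics/c4.png

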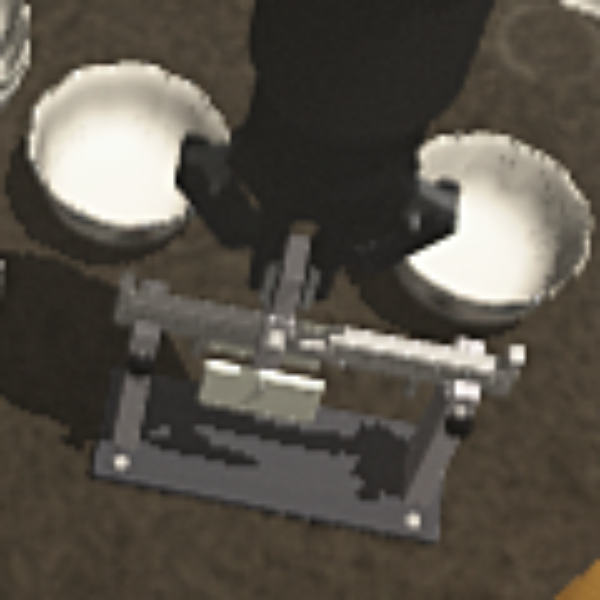

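The legs straddle the bar with the tiles on both sides (crop 262,390); the pin (280,338) sits just above the edge, left of the notch (325,345). Side force is about zero.

Request:
move_arm(
  deltas=[
    [0,0,0.2,0,0,0],
    [0,0,0.4,0,0,0],
    [0,0,0.6,0,0,0],
    [0,0,0.8,0,0,0],
    [0,0,0.8,0,0,0],
  ],
)

```text
t: 7.75
tool_pos: [576.2, -248.0, 163.3]
eef_rot: [0.0, 1.0, 0.001, 0.0]
force: [-0.4, 1.0, 0.2]
grip_width: 11.5
grip_force: 47.7
```

```bash
python3 rd.py 5
```

```text
8.0 [ 5.7626e+02 -2.4801e+02  1.6358e+02 -1.8000e-01  6.6000e-01  2.0000e-01
  1.5000e-01  1.3000e-01  0.0000e+00] [[163.5, -0.1, 0.2, 0.3], [163.6, -0.6, 0.5, -0.9], [163.6, -0.2, 1.1, 0.7], [163.6, 0.0, 1.1, 0.5], [163.6, -0.1, 0.4, 0.3]] 10.865942869384293
```

Request:
move_arm(
  deltas=[
    [0,0,0.1,0,0,0],
    [0,0,0.2,0,0,0],
    [0,0,0.3,0,0,0],
    [0,0,0.3,0,0,0],
  ],
)

```text
t: 8.4
tool_pos: [576.3, -248.0, 160.4]
eef_rot: [0.0, 1.0, 0.001, 0.0]
force: [-0.4, 1.2, 1.1]
grip_width: 11.3
grip_force: 47.9
```

```bash
python3 rd.py 5
```

```text
8.65 [ 5.7628e+02 -2.4802e+02  1.6050e+02 -3.2000e-01  1.0900e+00  1.2100e+00
  2.8000e-01  2.6000e-01  1.0000e-02] [[160.5, -0.2, 1.1, 0.7], [160.5, 0.3, 0.9, 1.4], [160.5, -0.4, 1.1, 1.0], [160.5, -0.0, 1.2, 1.5], [160.5, -1.4, 1.2, 1.5]] 10.984518826783024
```

Request:
move_arm(
  deltas=[
    [0,0.2,0,0,0,0],
    [0,0.4,0,0,0,0],
    [0,0.6,0,0,0,0],
    [0,0.8,0,0,0,0],
    [0,1,0,0,0,0],
  ],
)

```text
t: 9.15
tool_pos: [576.3, -258.1, 160.4]
eef_rot: [0.0, 1.0, 0.001, 0.0]
force: [0.1, 1.7, 2.6]
grip_width: 11.1
grip_force: 47.9
```

Request:
move_arm(
  deltas=[
    [0,0.1,0,0,0,0],
    [0,0.2,0,0,0,0],
    [0,0.3,0,0,0,0],
    [0,0.4,0,0,0,0],
    [0,0.5,0,0,0,0],
  ],
)

```text
t: 9.65
tool_pos: [576.2, -263.3, 160.4]
eef_rot: [0.0, 1.0, 0.001, -0.0]
force: [-0.1, 0.1, 1.3]
grip_width: 11.3
grip_force: 47.9
```

```bash
python3 rd.py 5
```

```text
9.9 [ 5.7619e+02 -2.6348e+02  1.6041e+02  1.0000e-02 -6.9000e-01  9.4000e-01
 -2.6000e-01 -5.0000e-02 -0.0000e+00] [[160.4, -0.1, -0.4, 0.9], [160.4, -0.4, 0.3, 1.2], [160.4, 0.2, -0.6, 0.7], [160.4, 0.3, -1.0, 0.8], [160.4, 0.2, -1.7, 1.0]] 11.209891847410981
```

Request:
move_arm(
  deltas=[
    [0,0.1,0,0,0,0],
    [0,0.2,0,0,0,0],
  ],
)

```text
t: 10.1
tool_pos: [576.2, -265.1, 160.2]
eef_rot: [0.0, 1.0, 0.001, -0.0]
force: [-0.4, -1.4, 1.4]
grip_width: 11.6
grip_force: 47.8
```

Request:
move_arm(
  deltas=[
    [0,0.05,0,0,0,0],
    [0,0.1,0,0,0,0],
  ],
)

```text
t: 10.3
tool_pos: [576.1, -266.1, 160.0]
eef_rot: [-0.0, 1.0, 0.001, -0.0]
force: [0.8, -0.7, -0.8]
grip_width: 10.8
grip_force: 47.6
```

```bash
python3 rd.py 4
```

```text
10.5 [ 5.7613e+02 -2.6605e+02  1.5996e+02  3.7000e-01 -1.2600e+00 -7.3000e-01
 -3.9000e-01 -6.0000e-02 -0.0000e+00] [[159.9, 0.4, -0.9, -0.7], [159.9, -0.5, -1.3, -1.1], [160.0, 1.0, -1.7, -0.5], [160.0, 0.6, -1.2, -0.7]] 11.616383289441615
```

Request:
move_arm(
  deltas=[
    [0,0.06,0,0,0,0],
    [0,0.12,0,0,0,0],
    [0,0.12,0,0,0,0],
  ],
)

```text
t: 10.8
tool_pos: [576.2, -267.1, 160.1]
eef_rot: [-0.0, 1.0, 0.001, -0.0]
force: [-0.0, -0.4, -0.9]
grip_width: 11.5
grip_force: 47.5
```

```bash
python3 rd.py 4
```

```text
11.0 [ 5.7626e+02 -2.6709e+02  1.6023e+02  2.8000e-01  2.9000e-01 -1.7800e+00
 -1.0000e-02 -1.0000e-02 -1.0000e-02] [[160.1, 0.8, 0.4, -0.9], [160.2, 0.4, 0.3, -2.0], [160.3, -0.2, 0.4, -2.6], [160.3, 0.2, 0.1, -1.6]] 11.253655719618013
```

Request:
move_arm(
  deltas=[
    [0,0,0.1,0,0,0],
    [0,0,0.2,0,0,0],
    [0,0,0.3,0,0,0],
    [0,0,0.4,0,0,0],
    [0,0,0.5,0,0,0],
  ],
)

```text
t: 11.5
tool_pos: [576.3, -267.2, 155.4]
eef_rot: [0.0, 1.0, 0.001, 0.0]
force: [-1.1, 0.2, -0.1]
grip_width: 11.0
grip_force: 47.7
```

```bash
python3 rd.py 5
```

```text
11.75 [ 5.7628e+02 -2.6721e+02  1.5551e+02 -5.2000e-01  1.5000e-01 -1.2000e-01
  1.3000e-01  1.5000e-01 -1.0000e-02] [[155.3, -0.5, -0.1, -0.6], [155.5, -0.9, 0.3, 0.2], [155.6, 0.4, 0.3, -0.3], [155.6, -1.0, 0.3, 0.4], [155.6, -0.4, 0.0, -0.2]] 11.145209244564228
```

Request:
move_arm(
  deltas=[
    [0,0,0.05,0,0,0],
    [0,0,0.1,0,0,0],
    [0,0,0.1,0,0,0],
  ],
  newtons=20,
)

```text
t: 12.05
tool_pos: [576.3, -267.2, 154.4]
eef_rot: [0.0, 1.0, 0.001, 0.0]
force: [-0.5, 0.7, 1.3]
grip_width: 11.2
grip_force: 47.8
```

```bash
python3 rd.py 4
```

```text
12.25 [ 5.7629e+02 -2.6722e+02  1.5444e+02 -1.0300e+00  3.2000e-01  5.2000e-01
  1.7000e-01  2.1000e-01  1.0000e-02] [[154.4, -1.5, 1.1, 0.1], [154.4, -1.1, -0.2, 1.3], [154.5, -0.3, 0.2, 0.2], [154.5, -1.2, 0.2, 0.5]] 11.48112811255321
```

Request:
move_arm(
  deltas=[
    [0,0,0,0,0,0],
    [0,0,0,0,0,0],
    [0,0,0,0,0,0],
    [0,0,0,0,0,0],
    [0,0,0,0,0,0],
  ],
  grip=-0.4,
)

```text
t: 12.75
tool_pos: [576.3, -267.2, 154.4]
eef_rot: [0.0, 1.0, 0.001, 0.0]
force: [-0.0, 0.1, -0.7]
grip_width: 25.7
grip_force: 0.0
```

```bash
python3 rd.py 2; python3 - <<'E'
from h import *
p,d=cap('scene');X=cloud('scene',d)
cv2.imwrite('pics/c5.png',cv2.resize(p[150:270,340:460],(600,600))[:,:,::-1])
E
```

```text
12.85 [ 5.7629e+02 -2.6720e+02  1.5433e+02 -4.9000e-01 -3.7000e-01  4.1000e-01
 -3.0000e-02  2.0000e-02  2.0000e-02] [[154.3, -0.9, -0.7, 0.7], [154.3, -0.1, -0.0, 0.1]] 25.634724040545468
```

View pics/c5.png

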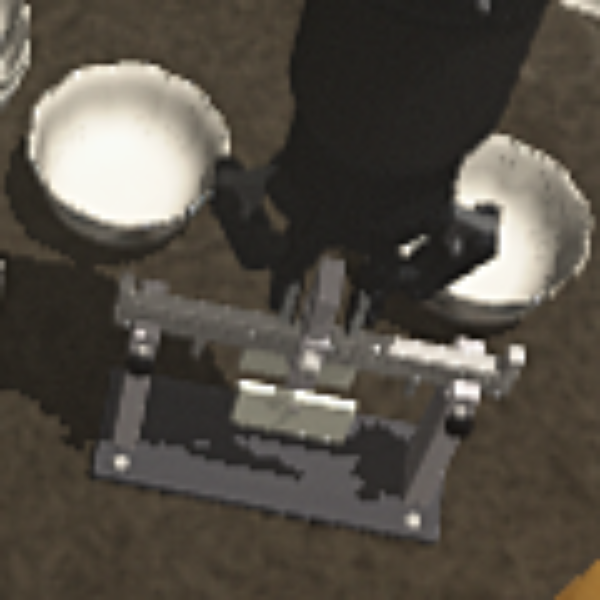

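The carrier stands free between the open fingers (crop 325,300), upright, with its pin (310,358) in the notch. Backing straight up.

Request:
move_arm(
  deltas=[
    [0,0,-0.5,0,0,0],
    [0,0,-1.5,0,0,0],
    [0,0,-3,0,0,0],
    [0,0,-5,0,0,0],
    [0,0,-7,0,0,0],
  ],
)

```text
t: 13.4
tool_pos: [576.4, -267.4, 226.7]
eef_rot: [0.0, 1.0, 0.001, 0.001]
force: [-0.6, -0.1, 0.5]
grip_width: 25.8
grip_force: 0.0
```

Request:
move_arm(
  deltas=[
    [-1,0,-3,0,0,0],
    [-3,0,-6,0,0,0],
    [-6,0,-8,0,0,0],
    [-10,0,-8,0,0,0],
    [-14,0,-8,0,0,0],
  ],
)

```text
t: 13.9
tool_pos: [435.2, -267.6, 306.7]
eef_rot: [0.001, 1.0, 0.001, 0.001]
force: [0.1, 0.7, 0.5]
grip_width: 25.6
grip_force: 0.0
```

```bash
python3 - <<'E'
from h import *
for n in('scene','top'):
    p,d=cap(n);X=cloud(n,d)
    if n=='scene': cv2.imwrite('pics/c6.png',cv2.resize(p[120:280,250:460],(787,600))[:,:,::-1])
    P=X.reshape(-1,3)
    m=(P[:,2]>162)&(P[:,2]<205)&(abs(P[:,0]-576)<30)&(abs(P[:,1]+267)<30)
    Q=P[m]
    if len(Q): print(n,len(Q),Q.min(0).round(1),Q.max(0).round(1))
print(env.observe()['tool_pos'],env.observe()['t'])
E
```

```text
top 117 [ 563.9 -273.1  162.4] [ 589.4 -260.6  193. ]
[ 433.18132223 -268.09560048  308.6421403 ] 14.0
```

View pics/c6.png

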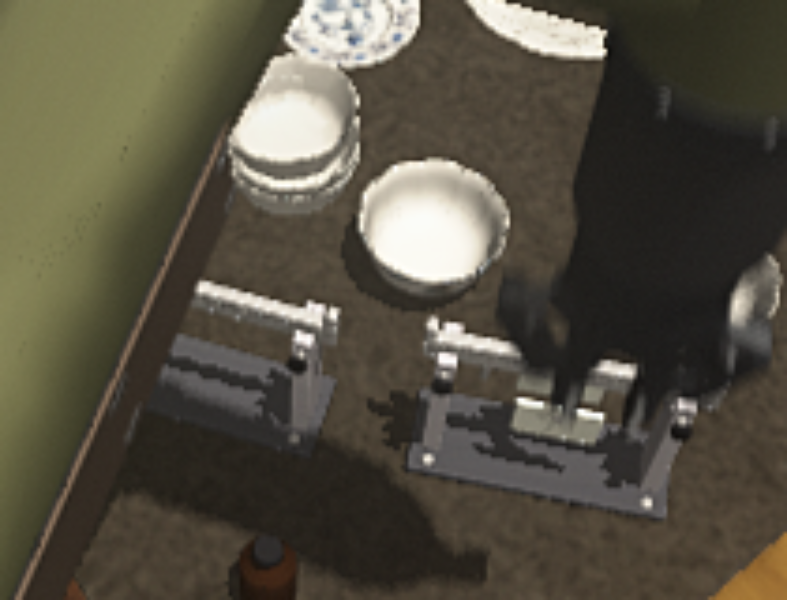

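The carrier hangs in the notched rail (tiles at crop 558,418). The block top is 193 mm, 8 mm lower than on the feed rail, so the pin is fully seated, and nothing else has moved.

Request:
move_arm(
  deltas=[
    [0,0,0,0,0,0],
    [0,0,0,0,0,0],
    [0,0,0,0,0,0],
  ],
)

```text
t: 14.3
tool_pos: [436.9, -267.4, 304.1]
eef_rot: [-0.0, 1.0, 0.001, -0.0]
force: [-0.7, -0.4, 0.6]
grip_width: 25.6
grip_force: 0.0
```

```bash
python3 -c "
from bench import env
print(env.close_job())"
```

```text
the job is handed in; nothing more can be done
None
```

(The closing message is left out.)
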